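Put the cleaned plug-in cards back into the card cage in slot order

TASK

The four plug-in cards have been cleaned and stand in the drying tray in the order of their channels. Put them back into the empty aluminium card cage in that same order from left to right as the robot sees it, one to a slot, each lowered (not dropped) until it is upright and fully home, with its component side still facing left as it does now. Leave the bottle, the solder spool and the parts dish where they are.

Things in the scene. Friction and masses are not known exactly. Their poses are not given: they have to be found in the camera images.
- card_red_mid (a point): Centre of the loose upright card with the red handle and a silver finned heatsink; 72 mm tall, 0.08 kg. Green board 70 wide, 3 thick, lower edge 36 below this point; on top a handle bar 56 wide, 10 thick, 22 tall, its centre 25 above: grip across its thickness. Parts jut up to 17 from the +y side, all below +7. x along width, y out of component side, z up.
- card_yellow_mid (a point): Centre of the loose upright card with the yellow handle and a copper-wound ring coil; 72 mm tall, 0.08 kg. Green board 70 wide, 3 thick, lower edge 36 below this point; on top a handle bar 56 wide, 10 thick, 22 tall, its centre 25 above: grip across its thickness. Parts jut up to 17 from the +y side, all below +7. x along width, y out of component side, z up.
- card_blue_mid (a point): Centre of the loose upright card with the blue handle and two round blue capacitors; 72 mm tall, 0.08 kg. Green board 70 wide, 3 thick, lower edge 36 below this point; on top a handle bar 56 wide, 10 thick, 22 tall, its centre 25 above: grip across its thickness. Parts jut up to 17 from the +y side, all below +7. x along width, y out of component side, z up.
- card_white_mid (a point): Centre of the loose upright card with the white handle and a green terminal block; 72 mm tall, 0.08 kg. Green board 70 wide, 3 thick, lower edge 36 below this point; on top a handle bar 56 wide, 10 thick, 22 tall, its centre 25 above: grip across its thickness. Parts jut up to 17 from the +y side, all below +7. x along width, y out of component side, z up.
- stand_red: Fixed charcoal stand in the grey drying tray that holds the red-handled card at the start and so marks its place in the row of four. Origin under its centre, 3 mm above the table. x across the row, y along it (left as the robot sees it); next stand 50 mm off. Card's lower edge is 6 mm above the origin, between ribs 5 mm apart, 28 mm tall: draw it straight up.
- stand_yellow: Fixed charcoal stand in the grey drying tray that holds the yellow-handled card at the start and so marks its place in the row of four. Origin under its centre, 3 mm above the table. x across the row, y along it (left as the robot sees it); next stand 50 mm off. Card's lower edge is 6 mm above the origin, between ribs 5 mm apart, 28 mm tall: draw it straight up.
- stand_blue: Fixed charcoal stand in the grey drying tray that holds the blue-handled card at the start and so marks its place in the row of four. Origin under its centre, 3 mm above the table. x across the row, y along it (left as the robot sees it); next stand 50 mm off. Card's lower edge is 6 mm above the origin, between ribs 5 mm apart, 28 mm tall: draw it straight up.
- stand_white: Fixed charcoal stand in the grey drying tray that holds the white-handled card at the start and so marks its place in the row of four. Origin under its centre, 3 mm above the table. x across the row, y along it (left as the robot sees it); next stand 50 mm off. Card's lower edge is 6 mm above the origin, between ribs 5 mm apart, 28 mm tall: draw it straight up.
- cage: Fixed aluminium cage 104 x 216 mm, origin under its centre at table height; x away from robot, y left. Four slots along x, centred at x 0, y +75, +25, -25, -75 mm, 6 wide between white ribs at |x| 29-41, lead-in splayed to 24 wide at height 40-54; walls at |x| 41.5, 32 high; ends at |y| 105-108, 40 high. Fully home: card's lower edge at height 8, centre 44, handle centre 69.
- ipa_bottle_mid (a point): Centre of the white squeeze bottle with the red spout, 54 mm across, 112 mm tall, that stands between the card racks and the microscope: bystander.
- solder_spool_mid (a point): Centre of the white spool of solder, 54 mm across, 38 mm tall, standing on its flange: bystander.
- parts_dish_mid (a point): Centre of the round grey dish of small parts, 88 mm across, 19 mm tall: bystander.
- bench_psu: Fixed black bench power supply at the left edge of the work, about 240 mm long (its x), 90 mm wide, 170 mm tall, origin under its middle: obstacle, go round or over it.

How it is judged:
At the end, for the whole second after the job is handed in: Each card rests in its own cage slot: within 8 mm of its centre along the row and 12 mm across, within 4 mm of fully-home height, tilted under 0.16 rad, component side to the cage's +y (left); the cards' left-to-right order is that of their stands (x of card_red_mid in the frame of cage between -0.012 and 0.012 m and z of card_red_mid in the frame of cage between 0.04 and 0.048 m and angle between each of card_red_mid, card_yellow_mid, card_blue_mid, card_white_mid's own z axis and vertical below 0.16 rad and linear speed of each of card_red, card_yellow, card_blue, card_white below 0.02 m/s and ((y of card_red_mid in the frame of cage between 0.067 and 0.083 m and y of cage in the frame of card_red_mid between -0.095 and -0.055 m) or (y of card_red_mid in the frame of cage between 0.017 and 0.033 m and y of cage in the frame of card_red_mid between -0.045 and -0.005 m) or (y of card_red_mid in the frame of cage between -0.033 and -0.017 m and y of cage in the frame of card_red_mid between 0.005 and 0.045 m) or (y of card_red_mid in the frame of cage between -0.083 and -0.067 m and y of cage in the frame of card_red_mid between 0.055 and 0.095 m)) and x of card_yellow_mid in the frame of cage between -0.012 and 0.012 m and z of card_yellow_mid in the frame of cage between 0.04 and 0.048 m and ((y of card_yellow_mid in the frame of cage between 0.067 and 0.083 m and y of cage in the frame of card_yellow_mid between -0.095 and -0.055 m) or (y of card_yellow_mid in the frame of cage between 0.017 and 0.033 m and y of cage in the frame of card_yellow_mid between -0.045 and -0.005 m) or (y of card_yellow_mid in the frame of cage between -0.033 and -0.017 m and y of cage in the frame of card_yellow_mid between 0.005 and 0.045 m) or (y of card_yellow_mid in the frame of cage between -0.083 and -0.067 m and y of cage in the frame of card_yellow_mid between 0.055 and 0.095 m)) and x of card_blue_mid in the frame of cage between -0.012 and 0.012 m and z of card_blue_mid in the frame of cage between 0.04 and 0.048 m and ((y of card_blue_mid in the frame of cage between 0.067 and 0.083 m and y of cage in the frame of card_blue_mid between -0.095 and -0.055 m) or (y of card_blue_mid in the frame of cage between 0.017 and 0.033 m and y of cage in the frame of card_blue_mid between -0.045 and -0.005 m) or (y of card_blue_mid in the frame of cage between -0.033 and -0.017 m and y of cage in the frame of card_blue_mid between 0.005 and 0.045 m) or (y of card_blue_mid in the frame of cage between -0.083 and -0.067 m and y of cage in the frame of card_blue_mid between 0.055 and 0.095 m)) and x of card_white_mid in the frame of cage between -0.012 and 0.012 m and z of card_white_mid in the frame of cage between 0.04 and 0.048 m and ((y of card_white_mid in the frame of cage between 0.067 and 0.083 m and y of cage in the frame of card_white_mid between -0.095 and -0.055 m) or (y of card_white_mid in the frame of cage between 0.017 and 0.033 m and y of cage in the frame of card_white_mid between -0.045 and -0.005 m) or (y of card_white_mid in the frame of cage between -0.033 and -0.017 m and y of cage in the frame of card_white_mid between 0.005 and 0.045 m) or (y of card_white_mid in the frame of cage between -0.083 and -0.067 m and y of cage in the frame of card_white_mid between 0.055 and 0.095 m)) and ((y of stand_yellow in the frame of stand_red above 0 m and y of card_yellow_mid in the frame of card_red_mid above 0.03 m) or (y of stand_yellow in the frame of stand_red below 0 m and y of card_yellow_mid in the frame of card_red_mid below -0.03 m)) and ((y of stand_blue in the frame of stand_red above 0 m and y of card_blue_mid in the frame of card_red_mid above 0.03 m) or (y of stand_blue in the frame of stand_red below 0 m and y of card_blue_mid in the frame of card_red_mid below -0.03 m)) and ((y of stand_white in the frame of stand_red above 0 m and y of card_white_mid in the frame of card_red_mid above 0.03 m) or (y of stand_white in the frame of stand_red below 0 m and y of card_white_mid in the frame of card_red_mid below -0.03 m)) and ((y of stand_blue in the frame of stand_yellow above 0 m and y of card_blue_mid in the frame of card_yellow_mid above 0.03 m) or (y of stand_blue in the frame of stand_yellow below 0 m and y of card_blue_mid in the frame of card_yellow_mid below -0.03 m)) and ((y of stand_white in the frame of stand_yellow above 0 m and y of card_white_mid in the frame of card_yellow_mid above 0.03 m) or (y of stand_white in the frame of stand_yellow below 0 m and y of card_white_mid in the frame of card_yellow_mid below -0.03 m)) and ((y of stand_white in the frame of stand_blue above 0 m and y of card_white_mid in the frame of card_blue_mid above 0.03 m) or (y of stand_white in the frame of stand_blue below 0 m and y of card_white_mid in the frame of card_blue_mid below -0.03 m))); the robot touches nothing.
It fails at once if a card is dropped (moves faster than 0.75 m/s, a fall of about 30 mm, with nothing gripping it) ((linear speed of card_red above 0.75 m/s and contact force between card_red and the fingers below 0.05 N) or (linear speed of card_yellow above 0.75 m/s and contact force between card_yellow and the fingers below 0.05 N) or (linear speed of card_blue above 0.75 m/s and contact force between card_blue and the fingers below 0.05 N) or (linear speed of card_white above 0.75 m/s and contact force between card_white and the fingers below 0.05 N)).
It fails at once if the bottle, the spool or the dish is pushed more than 20 mm from its place (distance of any of ipa_bottle_mid, solder_spool_mid, parts_dish_mid from where it was at the start of the episode above 0.02 m).
It also fails if it takes over 96 s, if anything falls off the work surface, if the arm or the gripper's body presses on something with over 40 N, if the wrist force passes 120 N, or if a joint passes its speed limit or range.

ROBOT

A 7-joint arm with a two-finger parallel gripper is mounted at the origin on a cart in front of the work surface, level with it; the furniture and walls round the work are solid. World frame = base frame: x ahead of the robot, y to its left, z up, the work surface at z = 0. Lengths are in m, angles in rad, forces in N, time in s.
With the tool pointing down it reaches from about 0.4 to 0.9 m from the base axis. Payload 5.5 kg.
Tool frame: the origin (TCP) lies at the very end of the fingers, on their centre line; the grasp point (between the pads) lies 19 mm behind it (r.grasp_offset is the distance from the TCP to the grasp point, in m); z points along the fingers, y is the direction in which the jaws open and shut (so a half turn about z gives the same grasp; the last joint's range is limited). The gripper opens to 92 mm and grips with 3 to 60 N. Pads are 19 mm wide; open, the fingers measure 130 mm over their backs; the gripper's body (75 mm by 190 mm) begins 47 mm behind the grasp point.
Start: joints at [1.461, 0.501, -0.427, 1.55, 0.221, 1.138, -0.21], TCP at [0.237, -0.605, 0.227] pointing down, gripper open.
Joint ranges: [-2.88, 2.88], [-0.31, 2.03], [-1.54, 1.56], [0.2, 2.42], [-1.41, 4.55], [0.19, 2.02], [-2.57, 2.57]. Speed limits (rad/s): [2.57, 2.57, 3.14, 3.14, 3.14, 3.14, 3.14].

INTERFACE

Orientations are given as a unit quaternion [x, y, z, w].
In Python, from bench import get_obs, viewer, r gives the robot as it stands. The module is installed in compiled form; this text tells all that it offers.
- The arm moves only by the shell command python3 -m inch 'ROWS'. ROWS is JSON, a list of rows, each a list of 7 numbers: the shift along the tool's x, y, z normalised to -1 to 1, where 1 is 0.25 m, then the turn, a rotation vector about the tool's x, y, z normalised to -1 to 1, where 1 is pi/2 rad, then the closure, from 0 (fully open) to 1 (shut). In form: [[tx, ty, tz, ax, ay, az, grip], ...]. A call has 1 to 12 rows; each row is the pose to reach, as a shift and turn from the pose commanded when the call began, along the tool's axes at that moment; what a row does not reach only later rows make up. A row lasts 1/12 s, in which the tool goes at most 41.7 mm and 7.16 degrees, less where a joint would pass 70% of its speed; a pose out of reach is approached as far as the arm can. A call with a number of a shift or a turn outside -1 to 1 is refused whole. A call with a gripper value outside its range is refused whole. The fingers move at their own pace and stop on an object; the grip force is fixed at half the most. Time passes only in rows, so rows that repeat a pose let the fingers close. It gives the time, the measured TCP pose, the force and the opening at its end, in the units of the state.
- get_obs(): the state, without advancing time (a new reading comes with each control period).
- viewer.get_image(name): name is "scene" or "top"; returns a dict with "color" (480x640x3 uint8, red, green, blue), "fx", "fy", "cx", "cy" (pixels), "distortion" ([k1, k2, p1, p2, k3] as OpenCV has them; the pictures are not rectified), "R" (3x3) and "t" (3): a world point X has camera coordinates R X + t. Camera axes: x right, y down, z forward; pixel columns grow to the right and rows downward; lengths in m; the calibration is good to about 2 mm. A picture is of the moment at which its call begins. There is no depth.
- r.close_job(): hands the job in, once; it reports no verdict.
Trained networks look in a picture, given as the dict that the camera call returned (one of the last four; its "shot" number tells which), for a name from the list of things; names that differ only in an ending like _2 or _b are one class to them, and where a whole thing is asked for, a point or a joint stands for the part that bears it (a point fixed in the world has none). Each returns a list of dicts, best first, with "confidence" (0 to 1); they miss things now and then, are a little off and sometimes report something else, mostly with a low value. They report only what shows in the picture. A call takes as long as a camera call.
- viewer.search_frame(picture, query): "xy" ([column, row] in pixels, amid what is visible of it).
- viewer.trace(picture, query): "pixels" (480x640 bool, what is visible of it) and "xy" ([column, row] in pixels, amid what is visible of it).
The state is a dict: "time": time; "q": joint angles; "qvel": joint speeds; "tau": joint torques, N m; "tcp_pos": TCP position; "ee_rot": TCP orientation; "force": force on the tool from outside, world axes, zero at the start; "ft_torque": the same for the moment, N m; "grip_width": finger opening in m.
Only numpy, scipy, OpenCV 4.12 (cv2) and the standard library are available. Lean on these libraries where they do the work, as an engineer would, in place of code of your own. Each camera call takes 0.05 s, during which the arm holds its last target. There are 200 camera calls.

## Working session

There is one attempt and no reset: what is moved stays moved. The work goes in short steps, Python scripts to look and compute and a shell command to move; the robot and the scene stay as the last step left them, time stands still between calls to the robot, and variables do not carry over. Pictures are saved under pics/ and viewed, on a budget of 14 in all, crops included, one or two more only if the job needs it, and the job is handed in when it is done.

```bash
mkdir -p pics
python3 - <<'E'
from bench import get_obs, viewer, r
import cv2
o=get_obs(); print({k:o[k] for k in('time','tcp_pos','ee_rot','grip_width','force')})
for n in('scene','top'):
    p=viewer.get_image(n); cv2.imwrite(f'pics/{n}0.png',p['color'][:,:,::-1])
    print(n,p['fx'],p['fy'],p['cx'],p['cy'],p['distortion'],p['R'],p['t'])
    for q in ['card_red_mid','card_yellow_mid','card_blue_mid','card_white_mid','stand_red','stand_yellow','stand_blue','stand_white','cage','ipa_bottle_mid','solder_spool_mid','parts_dish_mid','bench_psu']:
        print(q,[(d['xy'],round(d['confidence'],2)) for d in viewer.search_frame(p,q)[:2]])
E
```

```text
{'time': 0.0, 'tcp_pos': array([ 0.23644001, -0.60470215,  0.22564427]), 'ee_rot': array([ 9.82667305e-01,  1.85375251e-01, -1.61286731e-04, -9.78413742e-04]), 'grip_width': 0.09191566975239335, 'force': array([-0.04211372,  0.5903023 ,  0.85755309])}
scene 485.8408048857282 485.8408048857282 323.83370730414714 242.09279604799423 [-0.07490759  0.          0.          0.          0.        ] [[ 0.85578703 -0.51708664  0.01581042]
 [-0.37928354 -0.64791801 -0.66056509]
 [ 0.35181324  0.55930641 -0.75060228]] [-0.46730859  0.33896291  0.87569737]
card_red_mid [([375.6, 405.1], 0.73), ([355.6, 388.5], 0.23)]
card_yellow_mid [([357.1, 387.4], 0.92)]
card_blue_mid [([324.7, 351.4], 0.79)]
card_white_mid [([340.5, 369.9], 0.86)]
stand_red [([375.5, 422.4], 0.92)]
stand_yellow [([460.8, 352.0], 0.36)]
stand_blue [([319.4, 364.6], 0.85)]
stand_white [([339.3, 382.6], 0.74)]
cage [([259.5, 250.6], 0.61)]
ipa_bottle_mid [([396.3, 258.5], 0.9)]
solder_spool_mid [([349.4, 214.3], 0.65), ([260.7, 249.5], 0.48)]
parts_dish_mid [([462.0, 351.6], 0.73)]
bench_psu []
top 497.37450062279663 497.37450062279663 326.93180699753935 244.1861132037863 [-0.10471719  0.          0.          0.          0.        ] [[-0.01296922 -0.99973104  0.01922598]
 [-0.9974526   0.01158607 -0.07038514]
 [ 0.07014346 -0.02008985 -0.99733459]] [0.07993151 0.62434004 1.44627092]
card_red_mid [([444.8, 287.3], 0.63)]
card_yellow_mid [([427.5, 291.2], 0.56)]
card_blue_mid [([394.4, 295.3], 0.68)]
card_white_mid [([410.2, 295.2], 0.43)]
stand_red [([438.7, 288.2], 0.9)]
stand_yellow [([422.4, 292.7], 0.62)]
stand_blue [([389.3, 294.0], 0.93)]
stand_white [([407.2, 290.7], 0.79)]
cage [([284.6, 287.1], 0.73)]
ipa_bottle_mid [([353.6, 207.8], 0.52)]
solder_spool_mid [([288.9, 213.2], 0.62)]
parts_dish_mid [([436.5, 212.8], 0.72)]
bench_psu []
```

View pics/scene0.png

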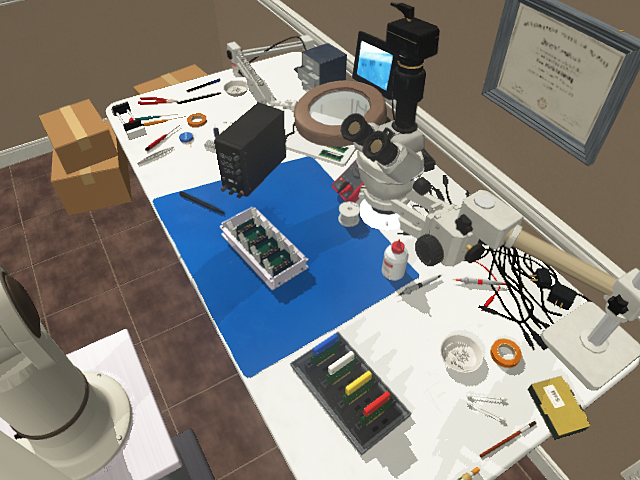

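View pics/top0.png

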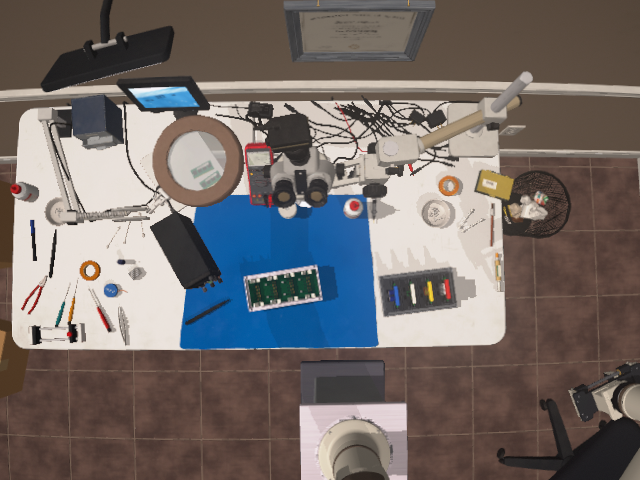

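```bash
cat > h.py <<'E'
import numpy as np, cv2
from scipy.optimize import minimize
from bench import get_obs, viewer, r
def proj(p,X):
    X=np.asarray(X,float).reshape(-1,3)
    K=np.array([[p['fx'],0,p['cx']],[0,p['fy'],p['cy']],[0,0,1]])
    return cv2.projectPoints(X,cv2.Rodrigues(np.array(p['R']))[0],np.array(p['t']),K,np.array(p['distortion']))[0].reshape(-1,2)
def ray(p,uv,z):
    K=np.array([[p['fx'],0,p['cx']],[0,p['fy'],p['cy']],[0,0,1]])
    u=cv2.undistortPoints(np.array([[uv]],float),K,np.array(p['distortion'])).ravel()
    R=np.array(p['R']);c=-R.T@np.array(p['t']);d=R.T@np.array([u[0],u[1],1]);return c+d*(z-c[2])/d[2]
def box(lo,hi): return np.array([[x,y,z] for x in(lo[0],hi[0]) for y in(lo[1],hi[1]) for z in(lo[2],hi[2])])
def place(P,x,y,a):
    c,s=np.cos(a),np.sin(a);return P@np.array([[c,s,0],[-s,c,0],[0,0,1]])+[x,y,0]
S=4
def sil(p,Ps):
    m=np.zeros((480*S,640*S),np.uint8)
    for P in Ps:
        h=cv2.convexHull(((proj(p,P)+.5)*S-.5).round().astype(np.int32)); cv2.fillConvexPoly(m,h,1)
    return cv2.resize(m.astype(np.float32),(640,480),interpolation=cv2.INTER_AREA)
def fit(pics,masks,parts,x0,step=(.01,.01,.05)):
    def cost(v):
        return sum(np.abs(sil(p,[place(P,*v) for P in parts])-m).sum() for p,m in zip(pics,masks))
    x0=np.array(x0);sx=np.array([x0]+[x0+np.eye(3)[i]*step[i] for i in range(3)])
    for _ in range(2):
        o=minimize(cost,sx[0],method='Nelder-Mead',options=dict(initial_simplex=sx,xatol=1e-4,fatol=.1))
        sx=np.array([o.x]+[o.x+np.eye(3)[i]*step[i]*-.4 for i in range(3)])
    return o.x,o.fun,[m.sum() for m in masks]
HAND=box((-.028,-.005,.014),(.028,.005,.036))
def colmask(p,col,near,rad=30):
    h,s,v=[c.astype(int) for c in cv2.split(cv2.cvtColor(np.ascontiguousarray(p['color']),cv2.COLOR_RGB2HSV))]
    m={'red':((h<8)|(h>172))&(s>130)&(v>60),'yellow':(h>18)&(h<34)&(s>110)&(v>80),'blue':(h>105)&(h<130)&(s>110)&(v>60),'white':(s<60)&(v>120)}[col].astype(np.uint8)
    d=np.zeros_like(m);cv2.circle(d,tuple(int(round(a)) for a in near),rad,1,-1);m=m*d
    n,l,st,ce=cv2.connectedComponentsWithStats(m)
    if n<2:return m.astype(np.float32)
    i=1+np.argmax(st[1:,4]);return (l==i).astype(np.float32)
CAGE=[box((-.052,-.108,0),(.052,-.105,.04)),box((-.052,.105,0),(.052,.108,.04)),box((-.0435,-.108,0),(-.0415,.108,.032)),box((.0415,-.108,0),(.0435,.108,.032))]
E
python3 - <<'E'
from h import *
S=[viewer.get_image(n) for n in('scene','top')]
for n in ['blue','white','yellow','red']:
    xy=[viewer.search_frame(p,f'card_{n}_mid')[0]['xy'] for p in S]
    x0=ray(S[1],xy[1],.06)
    ms=[colmask(p,n,proj(p,[x0[0],x0[1],.07])[0],20) for p in S]
    print(n,x0.round(3),fit(S,ms,[HAND+[0,0,.045]],[x0[0],x0[1],.1]))
    for p,m in zip(S,ms): print('  single',fit([p],[m],[HAND+[0,0,.045]],[x0[0],x0[1],.1])[0].round(4))
def tr(p,q):
    t=viewer.trace(p,q); print(q,t[0]['confidence'],t[0]['pixels'].sum()) if t else print(q,'none')
    return t
ts=[tr(p,'cage')[0] for p in S]
ms=[]
for t in ts:
    c=np.vstack(cv2.findContours(t['pixels'].astype(np.uint8),0,1)[0]);m=np.zeros((480,640),np.uint8);cv2.fillConvexPoly(m,cv2.convexHull(c),1);ms.append(m.astype(np.float32))
x0=ray(S[1],ts[1]['xy'],.03)
full=[np.vstack(CAGE[:2]),]
print('cage',x0,fit(S,ms,full,[x0[0],x0[1],.1]))
for p,m in zip(S,ms): print(fit([p],[m],full,[x0[0],x0[1],.1]))
for q,z in(('ipa_bottle_mid',.056),('solder_spool_mid',.019),('parts_dish_mid',.01),('bench_psu',.17)):
    t=tr(S[1],q)
    if t: print(ray(S[1],t[0]['xy'],z).round(3))
im=cv2.cvtColor(S[0]['color'],cv2.COLOR_RGB2BGR)
cv2.imwrite('pics/crop1.png',np.hstack([cv2.resize(im[190:310,200:330],None,fx=3,fy=3,interpolation=2),cv2.resize(im[330:450,290:410],None,fx=3,fy=3,interpolation=2)]))
E
```

```text
Traceback (most recent call last):
IndexError: list index out of range
```

Run:
```python
from h import *
S=[viewer.get_image(n) for n in('scene','top')]
X={'blue':(394.4,295.3),'white':(411,294),'yellow':(427.5,291.2),'red':(444.8,287.3)}
for n in X:
    x0=ray(S[1],X[n],.065)
    ms=[colmask(p,n,proj(p,[x0[0],x0[1],.07])[0],20) for p in S]
    print(n,x0.round(3),fit(S,ms,[HAND+[0,0,.045]],[x0[0],x0[1],.1]))
    for p,m in zip(S,ms): print('  single',fit([p],[m],[HAND+[0,0,.045]],[x0[0],x0[1],.1])[0].round(4))
def tr(p,q):
    for _ in range(3):
        t=viewer.trace(p,q)
        if t: print(q,t[0]['confidence'],t[0]['pixels'].sum()); return t
    print(q,'none')
ts=[tr(p,'cage') for p in S]
if all(ts):
  ts=[t[0] for t in ts];ms=[]
  for t in ts:
    c=np.vstack(cv2.findContours(t['pixels'].astype(np.uint8),0,1)[0]);m=np.zeros((480,640),np.uint8);cv2.fillConvexPoly(m,cv2.convexHull(c),1);ms.append(m.astype(np.float32))
  x0=ray(S[1],ts[1]['xy'],.03)
  full=[np.vstack(CAGE[:2]),]
  print('cage',x0,fit(S,ms,full,[x0[0],x0[1],.1]))
  for p,m in zip(S,ms): print(fit([p],[m],full,[x0[0],x0[1],.1]))
for q,z in(('ipa_bottle_mid',.056),('solder_spool_mid',.019),('parts_dish_mid',.01),('bench_psu',.17)):
    t=tr(S[1],q)
    if t: print(ray(S[1],t[0]['xy'],z).round(3))
im=cv2.cvtColor(S[0]['color'],cv2.COLOR_RGB2BGR)
cv2.imwrite('pics/crop1.png',np.hstack([cv2.resize(im[190:310,200:330],None,fx=3,fy=3,interpolation=2),cv2.resize(im[330:450,290:410],None,fx=3,fy=3,interpolation=2)]))
```

```text
blue [ 0.474 -0.118  0.065] (array([ 0.47579083, -0.09192642,  0.10191689]), np.float64(322.75), [np.float32(368.0), np.float32(122.0)])
  single [ 0.4758 -0.0919  0.0819]
  single [ 0.4736 -0.1209  0.1355]
white [ 0.476 -0.166  0.065] (array([ 0.47785589, -0.17086325,  0.14233461]), np.float64(61.875), [np.float32(261.0), np.float32(83.0)])
  single [ 0.4785 -0.1712  0.1419]
  single [ 0.4785 -0.1691  0.1092]
yellow [ 0.484 -0.214  0.065] (array([ 0.48359133, -0.22096707,  0.13358162]), np.float64(63.5625), [np.float32(279.0), np.float32(107.0)])
  single [ 0.483  -0.2214  0.1215]
  single [ 0.4846 -0.219   0.1186]
red [ 0.494 -0.264  0.065] (array([ 0.48983911, -0.27064269,  0.11788335]), np.float64(64.5), [np.float32(267.0), np.float32(87.0)])
  single [ 0.4894 -0.2708  0.1303]
  single [ 0.4904 -0.2696  0.156 ]
cage 0.96 3697
cage none
ipa_bottle_mid 0.88 282
[ 0.731 -0.004  0.056]
solder_spool_mid 0.5 149
[0.72  0.184 0.019]
parts_dish_mid 0.69 657
[ 0.711 -0.251  0.01 ]
bench_psu none
```

View pics/crop1.png

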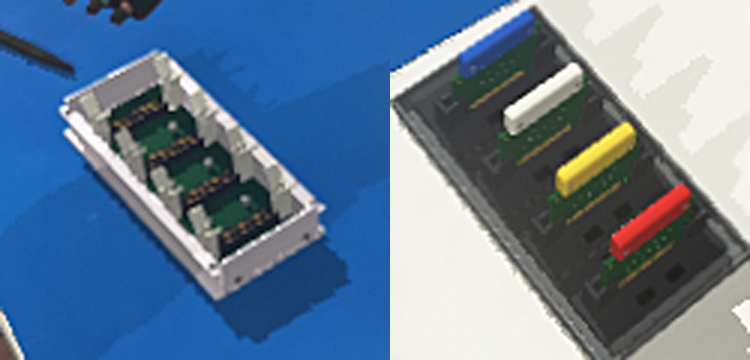

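Run:
```python
from h import *
S=[viewer.get_image(n) for n in('scene','top')]
C=[ray(S[0],(200+a/3-.33,190+b/3-.33),.04) for a,b in((66,105),(160,55),(213,268),(325,207))]
print(np.round(C,3)); c=np.mean(C,0);print('corner centre',c)
ms=[]
for p,s in zip(S,((260,250),(284,287))):
    h,sa,v=[a.astype(int) for a in cv2.split(cv2.cvtColor(p['color'],cv2.COLOR_RGB2HSV))]
    m=(~((h>100)&(h<118)&(sa>120))).astype(np.uint8)
    d=np.zeros_like(m);cv2.circle(d,s,62 if s[0]==260 else 46,1,-1)
    n,l,st,ce=cv2.connectedComponentsWithStats(cv2.morphologyEx(m*d,cv2.MORPH_OPEN,np.ones((3,3),np.uint8)));i=1+np.argmax(st[1:,4])
    q=(l==i).astype(np.uint8); cs,_=cv2.findContours(q,cv2.RETR_EXTERNAL,1);q[:]=0;cv2.drawContours(q,cs,-1,1,-1);ms.append(q.astype(np.float32));print(st[i])
ribs=[box((sx*.029 if sx>0 else -.041,y-.013,.0),(.041 if sx>0 else -.029,y+.013,.054)) for sx in(1,-1) for y in(.075,.025,-.025,-.075)]
A=CAGE+ribs+[box((-.0435,-.108,0),(.0435,.108,.032))]
B=A+[box((-.052,-.108,0),(.052,.108,.004))]
D=A+[box((-.052,-.108,0),(.052,.108,.04))]
for nm,parts in(('A',A),('B',B),('D',D)):
    f=fit(S,ms,parts,[c[0],c[1],.09]);print(nm,f)
    for p,m in zip(S,ms): g=fit([p],[m],parts,[c[0],c[1],.09]);print('   ',g[0].round(4),g[1])
    if nm=='B': v=f[0]
out=[]
for p,m,(x,y) in zip(S,ms,((200,190),(230,230))):
    im=np.ascontiguousarray(p['color'][:,:,::-1]);im=cv2.resize(im[y:y+120,x:x+130],None,fx=3,fy=3,interpolation=cv2.INTER_NEAREST)
    for P in CAGE: cv2.polylines(im,[cv2.convexHull(((proj(p,place(P,*v))-[x,y]+.5)*3).astype(np.int32))],1,(0,0,255))
    for sy in(.075,.025,-.025,-.075):
        for X in((-.041,sy,.054),(.041,sy,.054)): cv2.circle(im,tuple(int(a) for a in (proj(p,place(np.array([X]),*v))[0]-[x,y]+.5)*3),3,(0,255,0),-1)
    out.append(im)
cv2.imwrite('pics/cage.png',np.hstack(out))
```

```text
[[0.435 0.292 0.04 ]
 [0.525 0.305 0.04 ]
 [0.463 0.087 0.04 ]
 [0.561 0.096 0.04 ]]
corner centre [0.49608793 0.1952143  0.04      ]
[ 220  207   88   83 3718]
[ 243  265   80   47 2772]
A (array([0.49529439, 0.20104546, 0.13681669]), np.float64(901.1875), [np.float32(3860.0), np.float32(2772.0)])
    [0.4955 0.1999 0.1478] 386.375
    [0.4952 0.2033 0.1312] 492.0
B (array([0.49762904, 0.20156128, 0.14831135]), np.float64(318.1875), [np.float32(3860.0), np.float32(2772.0)])
    [0.4979 0.2004 0.1443] 173.125
    [0.4981 0.2035 0.1503] 120.0625
D (array([0.49744077, 0.20127854, 0.14066608]), np.float64(305.1875), [np.float32(3860.0), np.float32(2772.0)])
    [0.4958 0.1997 0.1408] 157.3125
    [0.4987 0.2028 0.1467] 69.75
```

View pics/cage.png

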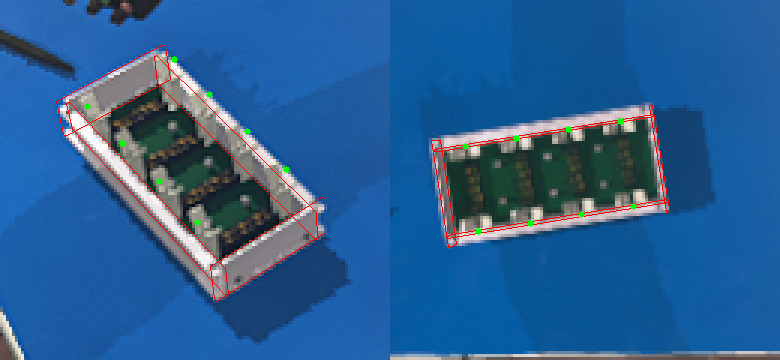

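```bash
cat >> h.py <<'E'
from scipy.spatial.transform import Rotation as Ro
def go(x,y,z,yaw,frm=None):
    o=get_obs();R=Ro.from_quat(o['ee_rot']);p=np.array(o['tcp_pos'])
    if frm is not None: p=np.array(frm[:3]);R=Ro.from_rotvec([0,0,frm[3]])*Ro.from_rotvec([np.pi,0,0])
    T=Ro.from_rotvec([0,0,yaw])*Ro.from_rotvec([np.pi,0,0])
    d=np.array([x,y,z])-p
    print('shift',(R.inv().apply(d)/.25).round(4),'turn',((R.inv()*T).as_rotvec()/(np.pi/2)).round(4))
E
python3 - <<'E'
from h import *
go(.4898,-.2707,.14,.12)
p=viewer.get_image('top')
for uv in((220,285),(150,222),(185,213),(187,290)): print(ray(p,uv,.17).round(3),ray(p,uv,0).round(3))
E
```

```text
shift [ 1.4301 -0.878   0.347 ] turn [ 0.    -0.     0.161]
[0.51  0.359 0.17 ] [0.509 0.392 0.   ]
[0.68  0.548 0.17 ] [0.7   0.606 0.   ]
[0.703 0.453 0.17 ] [0.726 0.499 0.   ]
[0.498 0.447 0.17 ] [0.495 0.491 0.   ]
```

Run:
```python
from h import *
S=[viewer.get_image(n) for n in('scene','top')]
im=[cv2.cvtColor(p['color'],cv2.COLOR_RGB2BGR) for p in S]
f=lambda a:np.clip(a.astype(float)*2,0,255).astype(np.uint8)
cv2.imwrite('pics/psu.png',f(np.hstack([cv2.resize(im[0][95:210,205:305],None,fx=4,fy=4,interpolation=2),cv2.resize(im[1][200:315,140:240],None,fx=4,fy=4,interpolation=2)])))
```

```text
(no output)
```

View pics/psu.png

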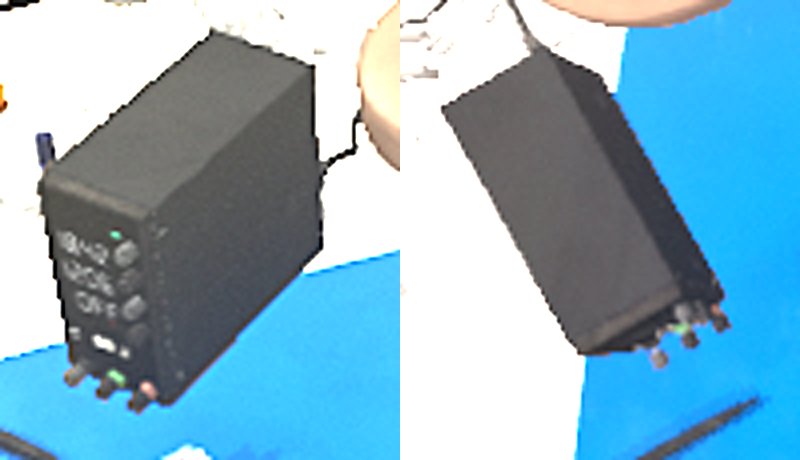

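```bash
python3 -m inch '[[0.14,-0.09,0.03,0,0,0.07,0.63],[0.29,-0.18,0.07,0,0,0.14,0.63],[0.43,-0.26,0.10,0,0,0.161,0.63],[0.57,-0.35,0.14,0,0,0.161,0.63],[0.72,-0.44,0.17,0,0,0.161,0.63],[0.86,-0.53,0.21,0,0,0.161,0.63],[0.95,-0.62,0.24,0,0,0.161,0.63],[1.0,-0.70,0.28,0,0,0.161,0.63],[1.0,-0.80,0.30,0,0,0.161,0.63],[1.0,-0.878,0.30,0,0,0.161,0.63],[1.0,-0.878,0.30,0,0,0.161,0.63]]'
python3 -c "
from h import *
go(.4898,-.2707,.13,.12);print(get_obs()['q'])"
```

```text
time: 3.37
tcp_pos: [0.3884, -0.3051, 0.151]
ee_rot: [0.998, 0.062, -0.001, -0.001]
force: [-1.2, 0.2, -0.1]
grip_width: 0.0342
shift [ 0.4198 -0.0858  0.0833] turn [-0.0019  0.0017  0.003 ]
[ 1.03029185  0.33118694 -0.49129318  2.0006237   0.20274375  0.86083016
 -1.01801428]
```

```bash
python3 -m inch '[[0.14,-0.03,0.03,0,0,0.003,0.63],[0.28,-0.06,0.06,0,0,0.003,0.63],[0.42,-0.086,0.08,0,0,0.003,0.63],[0.42,-0.086,0.08,0,0,0.003,0.63],[0.42,-0.086,0.083,0,0,0.003,0.63]]'
python3 - <<'E'
from h import *
go(.4898,-.2707,.056,.12)
for n in('scene','top'):
    p=viewer.get_image(n);im=np.ascontiguousarray(p['color'][:,:,::-1])
    x,y=((290,320) if n=='scene' else (370,235))
    c=cv2.resize(im[y:y+130,x:x+130],None,fx=3,fy=3)
    globals()[n]=c
cv2.imwrite('pics/g1.png',np.hstack([scene,top]))
E
```

```text
time: 3.78
tcp_pos: [0.4938, -0.2747, 0.1309]
ee_rot: [0.998, 0.059, 0.001, -0.0]
force: [-0.1, -0.4, 0.1]
grip_width: 0.0339
shift [-0.0146 -0.0174  0.2997] turn [-0.0004 -0.0011 -0.0008]
```

View pics/g1.png

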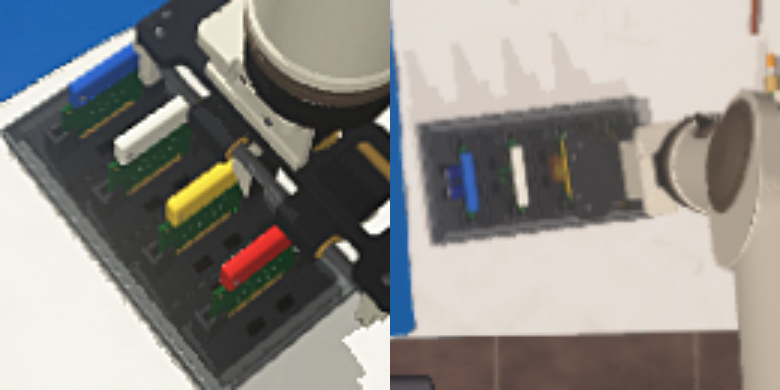

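```bash
python3 -m inch '[[-0.015,-0.017,0.05,0,0,0,0.63],[-0.015,-0.017,0.08,0,0,0,0.63]]'; python3 -c "
from h import *
go(.4898,-.2707,.056,.12)"
```

```text
time: 4.05
tcp_pos: [0.4852, -0.2731, 0.1106]
ee_rot: [0.998, 0.056, -0.001, 0.0]
force: [-0.9, 0.3, 0.7]
grip_width: 0.034
shift [ 0.0198 -0.0077  0.2184] turn [ 0.0003  0.0009 -0.0044]
```

```bash
python3 -m inch '[[0,0,0,0,0,0,0.63],[0,0,0,0,0,0,0.63],[0,0,0,0,0,0,0.63]]'; python3 -c "
from h import *
go(.4898,-.2707,.056,.12)"
```

```text
time: 4.3
tcp_pos: [0.487, -0.2729, 0.1114]
ee_rot: [0.998, 0.057, 0.0, 0.0]
force: [0.5, 0.3, -0.2]
grip_width: 0.0338
shift [ 0.0122 -0.0077  0.2215] turn [ 0.0003 -0.0002 -0.0037]
```

```bash
python3 -m inch '[[0.012,-0.008,0.05,0,0,-0.004,0.63],[0.012,-0.008,0.10,0,0,-0.004,0.63],[0.012,-0.008,0.15,0,0,-0.004,0.63],[0.012,-0.008,0.19,0,0,-0.004,0.63],[0.012,-0.008,0.221,0,0,-0.004,0.63],[0.012,-0.008,0.221,0,0,-0.004,0.63],[0.012,-0.008,0.221,0,0,-0.004,0.63]]'; python3 -c "
from h import *
go(.4898,-.2707,.056,.12)"
```

```text
time: 4.88
tcp_pos: [0.4894, -0.2694, 0.0548]
ee_rot: [0.998, 0.061, -0.001, -0.001]
force: [-0.0, -0.3, 0.5]
grip_width: 0.0339
shift [ 0.0009  0.0053 -0.0046] turn [-0.0007  0.0008  0.0011]
```

```bash
python3 -m inch '[[0,0.004,-0.005,0,0,0,0.8],[0,0.004,-0.005,0,0,0,1],[0,0.004,-0.005,0,0,0,1],[0,0.004,-0.005,0,0,0,1],[0,0.004,-0.005,0,0,0,1],[0,0.004,-0.005,0,0,0,1],[0,0.004,-0.005,0,0,0,1],[0,0.004,-0.005,0,0,0,1]]'; python3 -c "
from h import *
go(.4898,-.2707,.17,.12)"
```

```text
time: 5.55
tcp_pos: [0.4903, -0.2712, 0.0575]
ee_rot: [0.998, 0.061, 0.0, 0.0]
force: [-1.3, 0.4, 5.4]
grip_width: 0.0099
shift [-0.0016 -0.0017 -0.4499] turn [ 0.0005 -0.0004  0.0009]
```

```bash
python3 -m inch '[[0,0,-0.05,0,0,0,1],[0,0,-0.12,0,0,0,1],[0,0,-0.2,0,0,0,1],[0,0,-0.3,0,0,0,1],[0,0,-0.4,0,0,0,1],[0,0,-0.45,0,0,0,1],[0,0,-0.45,0,0,0,1],[0,0,-0.45,0,0,0,1]]'; python3 -c "
from h import *
go(.5083,.1270,.17,.144)"
```

```text
time: 6.22
tcp_pos: [0.4899, -0.271, 0.1697]
ee_rot: [0.998, 0.061, 0.0, 0.0]
force: [-0.7, 0.6, -1.3]
grip_width: 0.0096
shift [ 0.2655 -1.5713 -0.0023] turn [ 0.0005 -0.0003 -0.0145]
```

```bash
python3 -m inch '[[0.02,-0.1,0,0,0,0,1],[0.04,-0.22,0,0,0,-0.0145,1],[0.06,-0.36,0,0,0,-0.0145,1],[0.08,-0.5,0,0,0,-0.0145,1],[0.11,-0.64,0,0,0,-0.0145,1],[0.13,-0.78,0,0,0,-0.0145,1],[0.15,-0.9,0,0,0,-0.0145,1],[0.17,-1,0,0,0,-0.0145,1]]'
python3 -m inch '[[0.02,-0.12,0,0,0,0,1],[0.04,-0.24,0,0,0,0,1],[0.06,-0.36,0,0,0,0,1],[0.08,-0.48,0,0,0,0,1],[0.09,-0.55,0,0,0,0,1],[0.095,-0.57,0,0,0,0,1],[0.095,-0.57,0,0,0,0,1],[0.095,-0.57,0,0,0,0,1],[0.095,-0.57,0,0,0,0,1]]'
python3 - <<'E'
from h import *
go(.5083,.1270,.12,.144);print(get_obs()['force'])
p=viewer.get_image('scene');im=np.ascontiguousarray(p['color'][:,:,::-1])
cv2.imwrite('pics/t1.png',cv2.resize(im[120:320,190:400],None,fx=2.7,fy=2.7))
E
```

```text
time: 6.88
tcp_pos: [0.4999, -0.0146, 0.1676]
ee_rot: [0.997, 0.073, -0.002, -0.001]
force: [0.4, 0.2, -0.5]
grip_width: 0.0096
time: 7.63
tcp_pos: [0.5046, 0.1248, 0.1686]
ee_rot: [0.997, 0.071, -0.001, 0.001]
force: [0.8, -0.7, -1.2]
grip_width: 0.0096
shift [ 0.0164 -0.007   0.1943] turn [ 0.0006  0.0012 -0.0013]
[ 0.83816777 -0.6544296  -1.23559516]
```

View pics/t1.png

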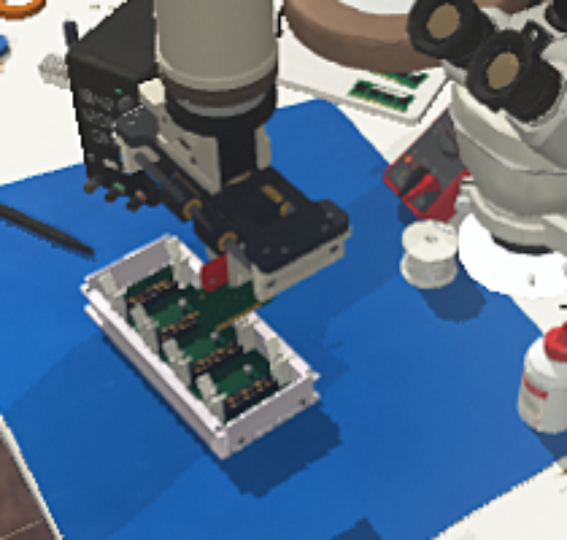

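```bash
python3 -m inch '[[0.008,-0.003,0.05,0,0,0,1],[0.016,-0.007,0.1,0,0,0,1],[0.016,-0.007,0.16,0,0,0,1],[0.016,-0.007,0.22,0,0,0,1],[0.016,-0.007,0.23,0,0,0,1],[0.016,-0.007,0.23,0,0,0,1],[0.016,-0.007,0.23,0,0,0,1]]'
python3 - <<'E'
from h import *
go(.5083,.1270,.0565,.144)
E
```

```text
time: 8.27
tcp_pos: [0.5085, 0.1292, 0.1117]
ee_rot: [0.997, 0.072, -0.0, -0.0]
force: [0.8, 0.2, -1.1]
grip_width: 0.0097
shift [-0.0019  0.0086  0.2206] turn [-0.0002  0.0004  0.0001]
```

```bash
python3 -m inch '[[0,0.008,0.03,0,0,0,1],[0,0.008,0.06,0,0,0,1],[0,0.008,0.09,0,0,0,1],[0,0.008,0.12,0,0,0,1],[0,0.008,0.15,0,0,0,1],[0,0.008,0.15,0,0,0,1],[0,0.008,0.15,0,0,0,1]]'
python3 - <<'E'
from h import *
go(.5083,.1270,.0565,.144);print(get_obs()['force'])
E
```

```text
time: 8.85
tcp_pos: [0.5082, 0.1273, 0.0737]
ee_rot: [0.997, 0.072, -0.001, 0.0]
force: [-0.3, 0.3, -0.6]
grip_width: 0.0097
shift [0.0003 0.0013 0.069 ] turn [-0.0001  0.001   0.0004]
[-0.28905903  0.25712926 -0.60630575]
```

Negligible force: it entered the slot cleanly. Lower home.

```bash
python3 -m inch '[[0,0,0.02,0,0,0,1],[0,0,0.04,0,0,0,1],[0,0,0.055,0,0,0,1],[0,0,0.069,0,0,0,1],[0,0,0.072,0,0,0,1],[0,0,0.072,0,0,0,1]]'
```

```text
time: 9.35
tcp_pos: [0.5089, 0.1274, 0.0565]
ee_rot: [0.997, 0.072, 0.0, 0.0]
force: [0.4, 0.0, 1.3]
grip_width: 0.0099
```

```bash
python3 -m inch '[[0,0,0,0,0,0,0.63],[0,0,0,0,0,0,0.63],[0,0,0,0,0,0,0.63],[0,0,0,0,0,0,0.63],[0,0,-0.06,0,0,0,0.63],[0,0,-0.15,0,0,0,0.63],[0,0,-0.25,0,0,0,0.63],[0,0,-0.3,0,0,0,0.63],[0,0,-0.3,0,0,0,0.63]]'
python3 - <<'E'
from h import *
S=[viewer.get_image(n) for n in('scene','top')]
for s in S: print(fit([s],[colmask(s,'red',proj(s,[.5083,.127,.07])[0],20)],[HAND+[0,0,.044]],[.5083,.127,.144]))
go(.4838,-.2208,.13,.12)
E
```

```text
time: 10.1
tcp_pos: [0.5111, 0.1278, 0.1343]
ee_rot: [0.997, 0.072, 0.003, -0.0]
force: [1.4, 1.1, -0.3]
grip_width: 0.0337
(array([0.50555177, 0.13012977, 0.16527855]), np.float64(33.3125), [np.float32(216.0)])
(array([0.51253611, 0.12831944, 0.08129167]), np.float64(75.625), [np.float32(0.0)])
shift [-0.2992  1.3618  0.0062] turn [ 0.0003 -0.0005  0.0151]
```

```bash
python3 -m inch '[[-0.03,0.12,0,0,0,0,0.63],[-0.06,0.26,0,0,0,0.015,0.63],[-0.09,0.40,0,0,0,0.015,0.63],[-0.12,0.54,0,0,0,0.015,0.63],[-0.15,0.68,0,0,0,0.015,0.63],[-0.18,0.82,0,0,0,0.015,0.63],[-0.22,1,0,0,0,0.015,0.63]]'
python3 -m inch '[[-0.03,0.12,0,0,0,0,0.63],[-0.06,0.26,0,0,0,0,0.63],[-0.08,0.34,0,0,0,0,0.63],[-0.08,0.36,0,0,0,0,0.63],[-0.08,0.36,0,0,0,0,0.63],[-0.08,0.36,0,0,0,0,0.63],[-0.08,0.36,0,0,0,0,0.63]]'
python3 -c "
from h import *
go(.4838,-.2208,.056,.12)"
```

```text
time: 10.78
tcp_pos: [0.4894, -0.1241, 0.13]
ee_rot: [0.998, 0.061, -0.001, -0.001]
force: [1.9, 0.5, -0.0]
grip_width: 0.0341
time: 11.37
tcp_pos: [0.4817, -0.2131, 0.1308]
ee_rot: [0.998, 0.062, -0.0, -0.001]
force: [-0.2, 0.1, -0.2]
grip_width: 0.0335
shift [0.0048 0.0322 0.2992] turn [-0.0011  0.0004  0.0022]
```

```bash
python3 -m inch '[[0.005,0.032,0.0,0,0,0.002,0.63],[0.005,0.032,0.04,0,0,0.002,0.63],[0.005,0.032,0.08,0,0,0.002,0.63],[0.005,0.032,0.08,0,0,0.002,0.63],[0.005,0.032,0.08,0,0,0.002,0.63]]'
python3 -c "
from h import *
go(.4838,-.2208,.056,.12)"
```

```text
time: 11.78
tcp_pos: [0.483, -0.2223, 0.1102]
ee_rot: [0.998, 0.059, -0.001, -0.001]
force: [-0.3, -0.2, -0.6]
grip_width: 0.0341
shift [ 0.0044 -0.0053  0.2169] turn [-0.0011  0.0013 -0.0011]
```

```bash
python3 -m inch '[[0.004,-0.005,0.06,0,0,0,0.63],[0.004,-0.005,0.12,0,0,0,0.63],[0.004,-0.005,0.17,0,0,0,0.63],[0.004,-0.005,0.216,0,0,0,0.63],[0.004,-0.005,0.216,0,0,0,0.63],[0.004,-0.005,0.216,0,0,0,0.8],[0.004,-0.005,0.216,0,0,0,1],[0.004,-0.005,0.216,0,0,0,1],[0.004,-0.005,0.216,0,0,0,1],[0.004,-0.005,0.216,0,0,0,1],[0.004,-0.005,0.216,0,0,0,1],[0.004,-0.005,0.216,0,0,0,1]]'
```

```text
time: 12.78
tcp_pos: [0.4854, -0.2221, 0.0582]
ee_rot: [0.998, 0.059, 0.001, 0.0]
force: [-0.3, 0.3, 4.6]
grip_width: 0.0101
```

```bash
python3 -m inch '[[0,0,-0.05,0,0,0,1],[0,0,-0.12,0,0,0,1],[0,0,-0.2,0,0,0,1],[0,0,-0.3,0,0,0,1],[0,0,-0.4,0,0,0,1],[0,0,-0.45,0,0,0,1],[0,0,-0.45,0,0,0,1],[0,0,-0.45,0,0,0,1]]'; python3 -c "
from h import *
go(.5025,.1765,.17,.144)"
```

```text
time: 13.45
tcp_pos: [0.4848, -0.2221, 0.1703]
ee_rot: [0.998, 0.059, 0.0, 0.001]
force: [0.0, -0.0, -1.5]
grip_width: 0.0101
shift [ 2.5680e-01 -1.5754e+00 -2.0000e-04] turn [ 0.0007 -0.0005 -0.0171]
```

```bash
python3 -m inch '[[0.02,-0.1,0,0,0,0,1],[0.04,-0.22,0,0,0,-0.017,1],[0.06,-0.36,0,0,0,-0.017,1],[0.08,-0.5,0,0,0,-0.017,1],[0.11,-0.64,0,0,0,-0.017,1],[0.13,-0.78,0,0,0,-0.017,1],[0.15,-0.9,0,0,0,-0.017,1],[0.17,-1,0,0,0,-0.017,1]]'
python3 -m inch '[[0.02,-0.12,0,0,0,0,1],[0.04,-0.24,0,0,0,0,1],[0.06,-0.36,0,0,0,0,1],[0.08,-0.48,0,0,0,0,1],[0.09,-0.55,0.04,0,0,0,1],[0.1,-0.575,0.1,0,0,0,1],[0.1,-0.575,0.16,0,0,0,1],[0.1,-0.575,0.2,0,0,0,1],[0.1,-0.575,0.2,0,0,0,1],[0.1,-0.575,0.2,0,0,0,1]]'
python3 - <<'E'
from h import *
go(.5025,.1765,.074,.144);print(get_obs()['force'])
E
```

```text
time: 14.12
tcp_pos: [0.4957, 0.0341, 0.1682]
ee_rot: [0.997, 0.073, -0.002, -0.001]
force: [-0.0, 0.1, -1.2]
grip_width: 0.0101
time: 14.95
tcp_pos: [0.5005, 0.1765, 0.1185]
ee_rot: [0.997, 0.072, -0.002, 0.0]
force: [-0.2, -0.5, 0.1]
grip_width: 0.0097
shift [0.0085 0.001  0.1781] turn [ 0.0002  0.0022 -0.0001]
[-0.18520686 -0.53552092  0.14114922]
```

```bash
python3 -m inch '[[0.008,0.001,0.03,0,0,0,1],[0.008,0.001,0.06,0,0,0,1],[0.008,0.001,0.09,0,0,0,1],[0.008,0.001,0.12,0,0,0,1],[0.008,0.001,0.15,0,0,0,1],[0.008,0.001,0.178,0,0,0,1],[0.008,0.001,0.178,0,0,0,1],[0.008,0.001,0.178,0,0,0,1]]'
python3 -c "
from h import *
go(.5025,.1765,.0572,.144)"
```

```text
time: 15.62
tcp_pos: [0.5032, 0.1773, 0.0749]
ee_rot: [0.997, 0.072, -0.001, 0.0]
force: [-0.2, 0.1, -1.1]
grip_width: 0.0098
shift [-0.0034  0.0029  0.0708] turn [0.     0.0007 0.0004]
```

```bash
python3 -m inch '[[0,0.002,0.02,0,0,0,1],[0,0.002,0.04,0,0,0,1],[0,0.002,0.055,0,0,0,1],[0,0.002,0.07,0,0,0,1],[0,0.002,0.074,0,0,0,1],[0,0.002,0.074,0,0,0,1]]'
```

```text
time: 16.12
tcp_pos: [0.5038, 0.1771, 0.0572]
ee_rot: [0.997, 0.072, 0.0, 0.0]
force: [-1.1, 1.2, 4.1]
grip_width: 0.0101
```

```bash
python3 -c "
from h import *
go(.4778,-.1710,.13,.12)"
```

```text
shift [-0.3036  1.363  -0.2909] turn [ 0.0001 -0.0001  0.0156]
```

Force 4 N upward at the expected height: home. Release, rise and go to white.

```bash
python3 -m inch '[[0,0,0,0,0,0,0.63],[0,0,0,0,0,0,0.63],[0,0,0,0,0,0,0.63],[0,0,0,0,0,0,0.63],[0,0,-0.06,0,0,0,0.63],[0,0,-0.15,0,0,0,0.63],[0,0,-0.25,0,0,0,0.63],[-0.03,0.12,-0.3,0,0,0.015,0.63],[-0.06,0.26,-0.3,0,0,0.015,0.63],[-0.1,0.42,-0.3,0,0,0.015,0.63],[-0.13,0.58,-0.3,0,0,0.015,0.63]]'
python3 -c "
from h import *
go(.4778,-.1710,.13,.12)"
```

```text
time: 17.03
tcp_pos: [0.4921, 0.0275, 0.1324]
ee_rot: [0.998, 0.061, 0.0, 0.0]
force: [1.5, -0.4, 0.2]
grip_width: 0.0339
shift [-0.1537  0.7812  0.0099] turn [ 0.0003 -0.0005  0.0017]
```

```bash
python3 -m inch '[[-0.03,0.12,0,0,0,0,0.63],[-0.06,0.26,0,0,0,0,0.63],[-0.09,0.4,0,0,0,0,0.63],[-0.11,0.54,0,0,0,0,0.63],[-0.13,0.68,0,0,0,0,0.63],[-0.15,0.77,0.01,0,0,0,0.63],[-0.154,0.78,0.04,0,0,0,0.63],[-0.154,0.78,0.08,0,0,0,0.63],[-0.154,0.78,0.08,0,0,0,0.63],[-0.154,0.78,0.08,0,0,0,0.63]]'
python3 -c "
from h import *
go(.4778,-.1710,.056,.12)"
```

```text
time: 17.87
tcp_pos: [0.4772, -0.1675, 0.1112]
ee_rot: [0.998, 0.062, -0.001, -0.001]
force: [-0.6, 0.7, 0.6]
grip_width: 0.0338
shift [0.0008 0.0148 0.2206] turn [-0.0012  0.0009  0.002 ]
```

```bash
python3 -m inch '[[0.003,0.015,0.06,0,0,0,0.63],[0.003,0.015,0.12,0,0,0,0.63],[0.003,0.015,0.17,0,0,0,0.63],[0.003,0.015,0.218,0,0,0,0.63],[0.003,0.015,0.218,0,0,0,0.63],[0.003,0.015,0.218,0,0,0,0.8],[0.003,0.015,0.218,0,0,0,1],[0.003,0.015,0.218,0,0,0,1],[0.003,0.015,0.218,0,0,0,1],[0.003,0.015,0.218,0,0,0,1],[0.003,0.015,0.218,0,0,0,1],[0.003,0.015,0.218,0,0,0,1]]'
python3 -m inch '[[0,0,-0.05,0,0,0,1],[0,0,-0.12,0,0,0,1],[0,0,-0.2,0,0,0,1],[0,0,-0.3,0,0,0,1],[0,0,-0.4,0,0,0,1],[0,0,-0.45,0,0,0,1],[0,0,-0.45,0,0,0,1],[0,0,-0.45,0,0,0,1]]'; python3 -c "
from h import *
go(.4939,.2259,.17,.144)"
```

```text
time: 18.87
tcp_pos: [0.4795, -0.1733, 0.0582]
ee_rot: [0.998, 0.06, 0.001, 0.0]
force: [0.6, 0.8, 5.6]
grip_width: 0.0099
time: 19.53
tcp_pos: [0.4789, -0.1737, 0.1703]
ee_rot: [0.998, 0.06, 0.0, 0.001]
force: [0.2, -0.3, -1.3]
grip_width: 0.0094
shift [ 2.5110e-01 -1.5796e+00 -6.0000e-04] turn [ 0.0007 -0.0005 -0.0151]
```

```bash
python3 -m inch '[[0.02,-0.1,0,0,0,0,1],[0.04,-0.22,0,0,0,-0.015,1],[0.06,-0.36,0,0,0,-0.015,1],[0.08,-0.5,0,0,0,-0.015,1],[0.11,-0.64,0,0,0,-0.015,1],[0.13,-0.78,0,0,0,-0.015,1],[0.15,-0.9,0,0,0,-0.015,1],[0.17,-1,0,0,0,-0.015,1]]'
python3 -m inch '[[0.02,-0.12,0,0,0,0,1],[0.04,-0.24,0,0,0,0,1],[0.06,-0.36,0,0,0,0,1],[0.08,-0.48,0,0,0,0,1],[0.09,-0.55,0.04,0,0,0,1],[0.1,-0.58,0.1,0,0,0,1],[0.1,-0.58,0.16,0,0,0,1],[0.1,-0.58,0.2,0,0,0,1],[0.1,-0.58,0.2,0,0,0,1],[0.1,-0.58,0.2,0,0,0,1]]'
python3 -c "
from h import *
go(.495,.2259,.074,.144)"
```

```text
time: 20.2
tcp_pos: [0.4892, 0.0826, 0.1682]
ee_rot: [0.997, 0.073, -0.002, -0.0]
force: [1.1, 0.4, -0.2]
grip_width: 0.0097
time: 21.03
tcp_pos: [0.4938, 0.2263, 0.1185]
ee_rot: [0.997, 0.072, -0.002, 0.0]
force: [0.1, -0.4, -0.7]
grip_width: 0.0099
shift [0.005  0.0019 0.178 ] turn [ 0.0004  0.0021 -0.0001]
```

```bash
python3 -m inch '[[0.003,0.003,0.03,0,0,0,1],[0.003,0.003,0.06,0,0,0,1],[0.003,0.003,0.09,0,0,0,1],[0.003,0.003,0.12,0,0,0,1],[0.003,0.003,0.15,0,0,0,1],[0.003,0.003,0.178,0,0,0,1],[0.003,0.003,0.178,0,0,0,1],[0.003,0.003,0.178,0,0,0,1]]'
python3 -c "
from h import *
go(.495,.2259,.0572,.144)"
```

```text
time: 21.7
tcp_pos: [0.4953, 0.2266, 0.0749]
ee_rot: [0.997, 0.072, -0.001, 0.0]
force: [-0.2, -0.4, -0.2]
grip_width: 0.01
shift [-0.0016  0.0024  0.0709] turn [0.0001 0.0007 0.0003]
```

```bash
python3 -m inch '[[0,0.002,0.02,0,0,0,1],[0,0.002,0.04,0,0,0,1],[0,0.002,0.055,0,0,0,1],[0,0.002,0.07,0,0,0,1],[0,0.002,0.074,0,0,0,1],[0,0.002,0.074,0,0,0,1]]'
```

```text
time: 22.2
tcp_pos: [0.4958, 0.2264, 0.0572]
ee_rot: [0.997, 0.072, 0.0, -0.0]
force: [-1.4, 0.2, 2.2]
grip_width: 0.0101
```

```bash
python3 -m inch '[[0,0,0,0,0,0,0.63],[0,0,0,0,0,0,0.63],[0,0,0,0,0,0,0.63],[0,0,0,0,0,0,0.63],[0,0,-0.06,0,0,0,0.63],[0,0,-0.15,0,0,0,0.63],[0,0,-0.25,0,0,0,0.63],[-0.03,0.12,-0.3,0,0,0.015,0.63],[-0.06,0.26,-0.3,0,0,0.015,0.63],[-0.1,0.42,-0.3,0,0,0.015,0.63],[-0.13,0.58,-0.3,0,0,0.015,0.63]]'
python3 -c "
from h import *
go(.4640,-.1230,.13,.12)
p=viewer.get_image('scene');im=np.ascontiguousarray(p['color'][:,:,::-1])
cv2.imwrite('pics/t2.png',np.hstack([cv2.resize(im[190:310,200:330],None,fx=3,fy=3),cv2.resize(im[330:450,290:420],None,fx=3,fy=3)]))"
```

```text
time: 23.12
tcp_pos: [0.4841, 0.0768, 0.1324]
ee_rot: [0.998, 0.061, 0.0, 0.0]
force: [0.6, 0.3, 0.8]
grip_width: 0.0343
shift [-0.1773  0.7835  0.0096] turn [ 0.0002 -0.0005  0.0016]
```

View pics/t2.png

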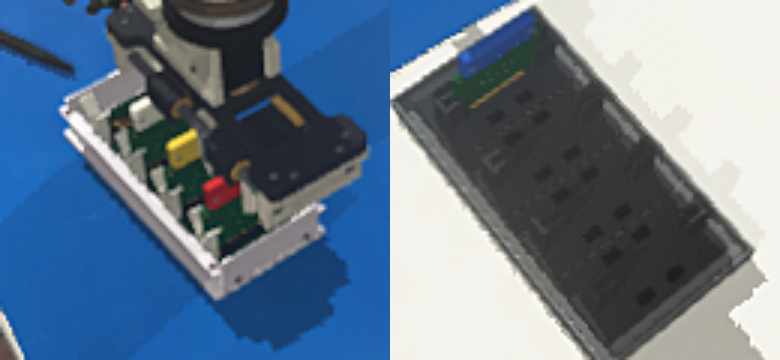

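The picture shows white, yellow and red seated at slots 2–4 (crop 140,110 / 180,150 / 218,190) and blue alone in the tray. On to blue.

```bash
python3 -m inch '[[-0.03,0.12,0,0,0,0,0.63],[-0.06,0.26,0,0,0,0,0.63],[-0.09,0.4,0,0,0,0,0.63],[-0.12,0.54,0,0,0,0,0.63],[-0.15,0.68,0,0,0,0,0.63],[-0.17,0.77,0.01,0,0,0,0.63],[-0.177,0.79,0.04,0,0,0,0.63],[-0.177,0.79,0.08,0,0,0,0.63],[-0.177,0.79,0.08,0,0,0,0.63],[-0.177,0.79,0.08,0,0,0,0.63]]'
python3 -c "
from h import *
go(.4640,-.1230,.056,.12)
p=viewer.get_image('scene')"
```

```text
time: 24.0
tcp_pos: [0.4639, -0.1212, 0.1112]
ee_rot: [0.998, 0.062, -0.001, -0.001]
force: [0.6, 0.5, 0.5]
grip_width: 0.0343
shift [-0.0003  0.0078  0.2207] turn [-0.0012  0.0009  0.0023]
```

```bash
python3 -m inch '[[0,0.006,0.06,0,0,0.002,0.63],[0,0.006,0.12,0,0,0.002,0.63],[0,0.006,0.17,0,0,0.002,0.63],[0,0.006,0.218,0,0,0.002,0.63],[0,0.006,0.218,0,0,0.002,0.63],[0,0.006,0.218,0,0,0.002,0.8],[0,0.006,0.218,0,0,0.002,1],[0,0.006,0.218,0,0,0.002,1],[0,0.006,0.218,0,0,0.002,1],[0,0.006,0.218,0,0,0.002,1],[0,0.006,0.218,0,0,0.002,1],[0,0.006,0.218,0,0,0.002,1]]'
python3 -m inch '[[0,0,-0.05,0,0,0,1],[0,0,-0.12,0,0,0,1],[0,0,-0.2,0,0,0,1],[0,0,-0.3,0,0,0,1],[0,0,-0.4,0,0,0,1],[0,0,-0.5,0,0,0,1],[0,0,-0.5,0,0,0,1],[0,0,-0.5,0,0,0,1]]'; python3 -c "
from h import *
go(.4797,.2744,.18,.144)"
```

```text
time: 25.05
tcp_pos: [0.4651, -0.1248, 0.0581]
ee_rot: [0.998, 0.059, 0.001, 0.0]
force: [-1.2, 1.6, 6.2]
grip_width: 0.0099
time: 25.72
tcp_pos: [0.4654, -0.1257, 0.1842]
ee_rot: [0.998, 0.058, 0.001, 0.001]
force: [-0.3, 0.4, -0.5]
grip_width: 0.0098
shift [ 0.2435 -1.583   0.0137] turn [ 0.0016 -0.0017 -0.0172]
```

```bash
python3 -m inch '[[0.02,-0.1,0,0,0,0,1],[0.04,-0.22,0,0,0,-0.017,1],[0.06,-0.36,0,0,0,-0.017,1],[0.08,-0.5,0,0,0,-0.017,1],[0.11,-0.64,0,0,0,-0.017,1],[0.13,-0.78,0,0,0,-0.017,1],[0.15,-0.9,0,0,0,-0.017,1],[0.16,-1,0,0,0,-0.017,1]]'
python3 -m inch '[[0.02,-0.12,0,0,0,0,1],[0.04,-0.24,0,0,0,0,1],[0.06,-0.36,0,0,0,0,1],[0.08,-0.48,0,0,0,0,1],[0.09,-0.55,0.01,0,0,0,1],[0.09,-0.58,0.06,0,0,0,1],[0.09,-0.58,0.14,0,0,0,1],[0.09,-0.58,0.2,0,0,0,1],[0.09,-0.58,0.23,0,0,0,1],[0.09,-0.58,0.23,0,0,0,1]]'
python3 - <<'E'
from h import *
go(.48,.2744,.074,.144)
p=viewer.get_image('scene');im=np.ascontiguousarray(p['color'][:,:,::-1])
cv2.imwrite('pics/t3.png',cv2.resize(im[90:310,180:380],None,fx=2.7,fy=2.7))
E
```

```text
time: 26.38
tcp_pos: [0.4738, 0.1303, 0.1815]
ee_rot: [0.997, 0.073, -0.001, -0.0]
force: [0.2, -0.2, 0.2]
grip_width: 0.01
time: 27.22
tcp_pos: [0.4743, 0.2732, 0.1222]
ee_rot: [0.997, 0.072, -0.003, 0.001]
force: [0.5, -0.4, -0.4]
grip_width: 0.0099
shift [ 0.0242 -0.0017  0.1925] turn [0.0011 0.0035 0.0003]
```

View pics/t3.png

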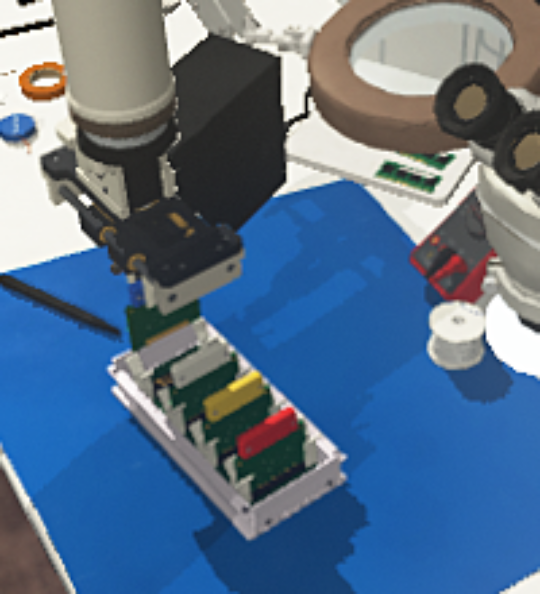

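```bash
python3 -m inch '[[0.01,0,0.0,0,0,0,1],[0.02,0,0.02,0,0,0,1],[0.02,0,0.03,0,0,0,1],[0.02,0,0.04,0,0,0,1],[0.02,0,0.04,0,0,0,1],[0.02,0,0.04,0,0,0,1]]'
python3 -c "
from h import *
go(.48,.2744,.074,.144)"
```

```text
time: 27.77
tcp_pos: [0.4812, 0.2754, 0.115]
ee_rot: [0.997, 0.072, -0.0, 0.0]
force: [-0.1, 0.3, -0.8]
grip_width: 0.0098
shift [-0.0055  0.0031  0.1639] turn [0.     0.0001 0.0001]
```

```bash
python3 -m inch '[[-0.005,0.003,0.03,0,0,0,1],[-0.005,0.003,0.06,0,0,0,1],[-0.005,0.003,0.09,0,0,0,1],[-0.005,0.003,0.12,0,0,0,1],[-0.005,0.003,0.15,0,0,0,1],[-0.005,0.003,0.164,0,0,0,1],[-0.005,0.003,0.164,0,0,0,1],[-0.005,0.003,0.164,0,0,0,1]]'
python3 -c "
from h import *
go(.48,.2744,.0571,.144)"
```

```text
time: 28.43
tcp_pos: [0.4799, 0.2745, 0.0736]
ee_rot: [0.997, 0.072, -0.0, 0.0]
force: [0.2, -0.6, -0.2]
grip_width: 0.0096
shift [0.0003 0.0005 0.066 ] turn [0.0001 0.0005 0.0003]
```

```bash
python3 -m inch '[[0,0,0.02,0,0,0,1],[0,0,0.04,0,0,0,1],[0,0,0.055,0,0,0,1],[0,0,0.066,0,0,0,1],[0,0,0.07,0,0,0,1],[0,0,0.07,0,0,0,1]]'
```

```text
time: 28.93
tcp_pos: [0.4801, 0.2748, 0.0571]
ee_rot: [0.997, 0.072, 0.0, 0.0]
force: [-3.1, -1.0, 6.8]
grip_width: 0.0097
```

Home (contact 7 N). Release, rise, and back away to the right for a clear look.

```bash
python3 -m inch '[[0,0,0,0,0,0,0.63],[0,0,0,0,0,0,0.63],[0,0,0,0,0,0,0.63],[0,0,0,0,0,0,0.63],[0,0,-0.06,0,0,0,0.63],[0,0,-0.15,0,0,0,0.63],[0,0,-0.25,0,0,0,0.63],[0,0,-0.38,0,0,0,0.63],[0,0.12,-0.45,0,0,0,0.63],[0,0.26,-0.45,0,0,0,0.63],[0,0.42,-0.45,0,0,0,0.63],[0,0.58,-0.45,0,0,0,0.63]]'
python3 -m inch '[[0,0.12,0,0,0,0,0.63],[0,0.28,0,0,0,0,0.63],[0,0.44,0,0,0,0,0.63],[0,0.6,0,0,0,0,0.63],[0,0.76,0,0,0,0,0.63],[0,0.9,0,0,0,0,0.63],[0,1,0,0,0,0,0.63],[0,1,0,0,0,0,0.63],[0,1,0,0,0,0,0.63],[0,1,0,0,0,0,0.63]]'
python3 - <<'E'
from h import *
S=[viewer.get_image(n) for n in('scene','top')]
c,yaw=np.array([.4975,.2012]),.144
for n,y in zip(('blue','white','yellow','red'),(.075,.025,-.025,-.075)):
    w=place(np.array([[0,y,.069]]),*c,yaw)[0]
    for z in(.044,.052):
      f=fit([S[0]],[colmask(S[0],n,proj(S[0],w)[0],16)],[HAND+[0,0,z]],[w[0],w[1],yaw])
      d=f[0][:2]-c;print(n,z,'in cage x,y',(d@[np.cos(yaw),np.sin(yaw)]).round(4),(d@[-np.sin(yaw),np.cos(yaw)]).round(4),'yaw',f[0][2].round(3),'cost',f[1],f[2])
o=[]
for p,(x,y) in zip(S,((200,190),(230,230))): o.append(cv2.resize(np.ascontiguousarray(p['color'][y:y+120,x:x+130,::-1]),None,fx=3,fy=3))
cv2.imwrite('pics/fin.png',np.hstack(o))
for q,z in(('ipa_bottle_mid',.056),('solder_spool_mid',.019),('parts_dish_mid',.01)):
    t=viewer.trace(S[1],q); print(q,ray(S[1],t[0]['xy'],z).round(3) if t else None)
E
```

```text
time: 29.93
tcp_pos: [0.5013, 0.13, 0.1696]
ee_rot: [0.997, 0.073, 0.001, 0.0]
force: [1.3, 0.0, 0.4]
grip_width: 0.0339
time: 30.77
tcp_pos: [0.5368, -0.1155, 0.1688]
ee_rot: [0.997, 0.072, -0.0, -0.0]
force: [0.5, 0.7, 0.1]
grip_width: 0.0342
blue 0.044 in cage x,y 0.0046 0.0937 yaw 0.084 cost 228.75 [np.float32(461.0)]
blue 0.052 in cage x,y 0.0012 0.0866 yaw 0.092 cost 224.75 [np.float32(461.0)]
white 0.044 in cage x,y 0.0015 0.0294 yaw 0.171 cost 72.0625 [np.float32(258.0)]
white 0.052 in cage x,y -0.0015 0.0227 yaw 0.188 cost 73.3125 [np.float32(258.0)]
yellow 0.044 in cage x,y 0.0003 -0.0216 yaw 0.165 cost 34.75 [np.float32(211.0)]
yellow 0.052 in cage x,y -0.0037 -0.0274 yaw 0.195 cost 38.75 [np.float32(211.0)]
red 0.044 in cage x,y -0.0018 -0.071 yaw 0.162 cost 35.375 [np.float32(214.0)]
red 0.052 in cage x,y -0.0043 -0.0767 yaw 0.19 cost 39.4375 [np.float32(214.0)]
ipa_bottle_mid [ 0.733 -0.014  0.056]
solder_spool_mid [0.716 0.19  0.019]
parts_dish_mid [ 0.709 -0.255  0.01 ]
```

View pics/fin.png

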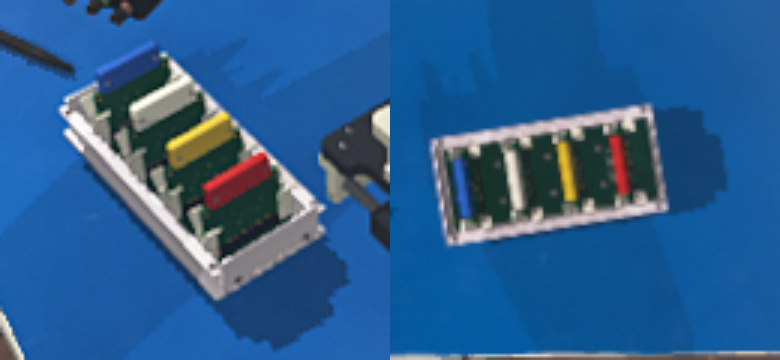

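```bash
python3 -c "
from h import *
print(r.close_job())"
```

```text
the job is handed in; nothing more can be done
None
```

All four cards are in the cage, one to a slot, in their tray order: blue, white, yellow, red from left to right. Each was lowered while gripped until light upward contact (about 1–7 N) at the expected home height, then released. The job was handed in at about 31 s with the arm clear of everything.

**What the last checks showed**
- **Picture:** the final scene and top views show four upright, evenly spaced handles in the right order. I never turned the cards over, so their component sides still face left.
- **Red, yellow and white:** the scene-camera fit put them within 2 mm of slot centre across the row and about 3–4 mm along it. A 3–4 mm shift to the same side for all three suggests a small camera or cage-pose offset rather than misplaced cards.

**Checks that failed or disagreed**
- **Blue:** its fit came out about 19 mm off along the row, because the blue mat ran into the blue-handle colour mask, so I discarded it. For blue I relied on the measured tool position (within 1 mm of target), the contact force and the picture.
- **Bottle:** its reading differed from the start by about 10 mm, against 4–7 mm for the spool and the dish. I put this down to detection noise, since the arm never went near them, but did not measure it again.
- **Cage in the top view:** the trained network did not outline it, so I located it by colour instead.

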